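# Sweep panel offcuts into the scrap bay

## Robot

A 6-joint arm with a two-finger parallel gripper is mounted at the origin on the work surface. World frame = base frame: x ahead of the robot, y to its left, z up, the work surface at z = 0. Lengths are in m, angles in rad, forces in N, time in s.
With the tool pointing down it reaches from about 0.35 to 0.775 m from the base axis. Payload 7.3 kg.
Tool frame: the origin (TCP) lies at the very end of the fingers, on their centre line; the grasp point (between the pads) lies 19 mm behind it (robot.hold_point_z is the distance from the TCP to the grasp point, in m); z points along the fingers, y is the direction in which the jaws open and shut (so a half turn about z gives the same grasp; the last joint's range is limited). The gripper opens to 92 mm and grips with 3 to 60 N. Pads are 19 mm wide; open, the fingers measure 130 mm over their backs; the gripper's body (75 mm by 190 mm) begins 47 mm behind the grasp point.
Start: joints at [1.025, 0.342, 1.524, -0, 1.275, -0.146], TCP at [0.204, 0.484, 0.227] pointing down, gripper open.
Joint ranges: [-2.53, 2.53], [-0.77, 2.02], [0.04, 2.7], [-1, 4.14], [0.28, 2.66], [-3.11, 3.11]. Speed limits (rad/s): [2.57, 2.57, 3.14, 3.14, 3.14, 3.14].

## Interface

Orientations are given as [roll, pitch, yaw] about the fixed x, y, z axes, in that order (R = Rz(yaw) Ry(pitch) Rx(roll)).
In Python, from cell import monitor, viewer, robot gives the robot as it stands.
- The arm moves only by the tool move_arm, never from a script. Its argument "deltas" is a list of rows, each an object of numbers: "x", "y", "z": the shift along the tool's x, y, z in m; "wx", "wy", "wz": the turn, a rotation vector about the tool's x, y, z in degrees; "hand": the opening, from 0 (shut) to 1 (fully open). In form: [{"x": .., "y": .., "z": .., "wx": .., "wy": .., "wz": .., "hand": ..}, ...]. A call has 1 to 8 rows; each row is the pose to reach, as a shift and turn from the pose commanded when the call began, along the tool's axes at that moment; what a row does not reach only later rows make up. A row lasts 1/8 s, in which the tool goes at most 62.5 mm and 10.7 degrees, less where a joint would pass 70% of its speed; a pose out of reach is approached as far as the arm can. A call with a gripper value outside its range is refused whole. The fingers move at their own pace and stop on an object; "grip_force" is the grip in N (left out, the last holds). Time passes only in rows, so rows that repeat a pose let the fingers close. It gives the time, the measured TCP pose, the force and the opening at its end, in the units of the state.
- monitor.observe(): the state, without advancing time (a new reading comes with each control period).
- viewer.read_camera(name): name is "scene" or "top" or "wrist"; returns the picture (400x640x3 uint8, red, green, blue); there is no depth.
- viewer.camera_params(name): a dict with "camera_matrix" (3x3 intrinsics, pixels), "k1" (the pictures are not rectified: a ray, as slopes to the right and down, at radius r is drawn at 1 + k1 r^2 times it, then the intrinsics apply), "R" (3x3) and "t" (3): a world point X has camera coordinates R X + t. Camera axes: x right, y down, z forward; pixel columns grow to the right and rows downward; lengths in m; the calibration is good to about 2 mm. A picture is of the moment at which its call begins: read the wrist's pose just before it. camera_params takes no time and is no camera call; for the wrist camera it gives the pose at the moment of the call.
- robot.hand_in(): hands the job in, once; it reports no verdict.
The state is a dict: "time": time; "qpos": joint angles; "qvel": joint speeds; "joint_efforts": joint torques, N m; "tool_pos": TCP position; "tool_rot": TCP orientation; "contact_force": force on the tool from outside, world axes, zero at the start; "torque": the same for the moment, N m; "opening": finger opening in m.
Only numpy, scipy, OpenCV 4.12 (cv2) and the standard library are available. Lean on these libraries where they do the work, as an engineer would, in place of code of your own. Each camera call takes 0.05 s, during which the arm holds its last target. There are 200 camera calls.

## Task

Clear the lay-up bench: use the outside of the fingers as a brush and sweep the three small foam-core panel offcuts along the bench through the open mouth of the red scrap bay, until all three lie flat and wholly inside it. Only push them: do not pick any up or take it between the fingers. Leave the cup, the tape roll and the brass weight standing where they are.

Things in the scene. Friction and masses are not known exactly. Their poses are not given: they have to be found in the camera images.
- bay: Red three-sided steel fence fixed to the bench, 30 mm high, 6 mm thick, no floor or sill (bench painted white inside): things slide in level. Inside 250 mm wide in x (-125 to 125), 130 mm deep in y (-65 to 65). Open mouth, a flush red line, at y = -65; back fence at y = 65. Origin on the bench at the inside's centre. Offcuts start side by side before the mouth, 110 to 260 mm out along -y, lanes about 70 mm apart.
- offcut_green: Loose offcut of sandwich panel, 20 mm thick, black skins above and below with a green foam core and a green patch on top; 38 x 38 mm in plan, about 30 g (20 to 45 g), lying flat. Origin at the centre of the block (10 mm above the bench), z up.
- offcut_yellow: Loose offcut of sandwich panel, 20 mm thick, black skins above and below with a yellow foam core and a yellow patch on top; 42 (its x) x 34 (its y) mm in plan, about 30 g (20 to 45 g), lying flat. Origin at the centre of the block (10 mm above the bench), z up.
- offcut_blue: Loose offcut of sandwich panel, 20 mm thick, black skins above and below with a light blue foam core and a light blue patch on top; 36 x 36 mm in plan, about 30 g (20 to 45 g), lying flat. Origin at the centre of the block (10 mm above the bench), z up.
- cup: Small white plastic mixing cup, standing loose, 56 mm across and 45 mm high. A bystander: leave it. Origin at the centre of its underside.
- tape: Roll of orange tape lying flat, loose, 70 mm across and 24 mm high with a 52 mm hole. A bystander: leave it. Origin at the centre of its underside.
- weight: Brass hold-down weight with a small knob on top, standing loose, 44 mm across and 47 mm high, 350 g. A bystander: leave it. Origin at the centre of its underside.

How it is judged:
At the end, for the whole second after the job is handed in: All three offcuts lie flat on the bench and at rest inside the scrap bay, each one's centre at least 20 mm in past the mouth line and within the fences; the cup, tape roll and weight are within 15 mm of where they stood (x of offcut_green in the frame of bay between -0.125 and 0.125 m and y of offcut_green in the frame of bay between -0.045 and 0.065 m and height (world z) of each of offcut_green, offcut_yellow, offcut_blue below 0.014 m and linear speed of each of offcut_green, offcut_yellow, offcut_blue below 0.02 m/s and x of offcut_yellow in the frame of bay between -0.125 and 0.125 m and y of offcut_yellow in the frame of bay between -0.045 and 0.065 m and x of offcut_blue in the frame of bay between -0.125 and 0.125 m and y of offcut_blue in the frame of bay between -0.045 and 0.065 m and distance of each of cup, tape, weight from where it was at the start of the episode below 0.015 m); the robot touches nothing.
It fails at once if an offcut is lifted off the bench (height (world z) of any of offcut_green, offcut_yellow, offcut_blue above 0.028 m).
It fails at once if an offcut is taken between the fingers (distance between the grasp point and offcut_green below 0.018 m or distance between the grasp point and offcut_yellow below 0.018 m or distance between the grasp point and offcut_blue below 0.018 m).
It fails at once if the cup, the tape roll or the weight is moved more than 15 mm (distance of any of cup, tape, weight from where it was at the start of the episode above 0.015 m).
It also fails if it takes over 50 s, if anything falls off the work surface, if the arm or the gripper's body presses on something with over 40 N, if the wrist force passes 120 N, or if a joint passes its speed limit or range.

## Working session

There is one attempt and no reset: what is moved stays moved. The work goes in short steps, Python scripts to look and compute and a tool call to move; the robot and the scene stay as the last step left them, time stands still between calls to the robot, and variables do not carry over. Pictures are saved under pics/ and viewed, about 8 in all and at most 12, crops included, and the job is handed in when it is done.

Besides the shell and the picture viewer there is one more tool, called after ">>>" as name(argument=value, ...), one argument or row to a line, values as JSON. move_arm: Moves the arm, as the interface text tells. Its arguments: {"type":"object","properties":{"deltas":{"type":"array","items":{"type":"object","properties":{"x":{"type":"number"},"y":{"type":"number"},"z":{"type":"number"},"wx":{"type":"number"},"wy":{"type":"number"},"wz":{"type":"number"},"hand":{"type":"number"}}}},"grip_force":{"type":"number"}},"required":["deltas"]}

```bash
mkdir -p pics
cat > h.py <<'E'
import numpy as np, cv2
from cell import monitor, viewer, robot
def w(name,uv,z):
    p=viewer.camera_params(name);K=np.array(p["camera_matrix"]);R=np.array(p["R"]);t=np.array(p["t"])
    uv=np.atleast_2d(np.array(uv,float));d=(uv-K[:2,2])/[K[0,0],K[1,1]]
    s=d.copy()
    for _ in range(20): s=d/(1+p["k1"]*(s**2).sum(1,keepdims=True))
    r=np.c_[s,np.ones(len(s))]@R; c=-R.T@t
    return c+r*((z-c[2])/r[:,2])[:,None]
def snap(name,f):
    im=viewer.read_camera(name); cv2.imwrite("pics/"+f,np.ascontiguousarray(im[:,:,::-1])); return im
E
python3 - <<'E'
from h import *
snap("top","t0.png"); snap("scene","s0.png")
s=monitor.observe(); print(s)
print(w("top",[[0,0],[639,0],[639,399],[0,399]],0))
E
```

```text
{'time': 0.1, 'qpos': array([ 1.02499525e+00,  3.42641046e-01,  1.52491725e+00, -2.71859370e-05,
        1.27541442e+00, -1.46018451e-01]), 'qvel': array([ 0.00118607, -0.00231937, -0.00174174, -0.00036123,  0.00108285,
        0.00126674]), 'joint_efforts': array([ 2.25886135e-03, -4.32002807e+01, -2.44694316e+01,  7.20862881e-02,
        5.26738772e-02, -2.38934189e-05]), 'tool_pos': array([0.20414294, 0.48328582, 0.22612218]), 'tool_rot': array([-3.14022349e+00, -1.75079290e-04,  2.74181784e+00]), 'contact_force': array([-0.04908453, -0.25108655, -0.17703674]), 'torque': array([-0.0542736 ,  0.00766524,  0.01330208]), 'opening': 0.09188701268513788}
[[ 1.06843336  0.78244298  0.        ]
 [ 1.01320416 -0.74873823  0.        ]
 [ 0.10959935 -0.67262254  0.        ]
 [ 0.12846062  0.74207813  0.        ]]
```

View pics/t0.png

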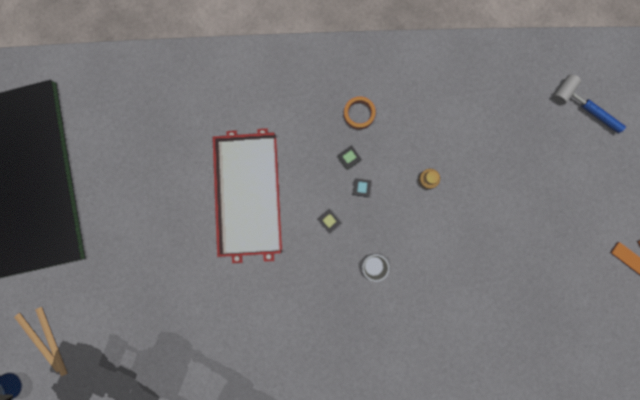

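The top view shows the bay at about (248,195) with its mouth on the right, from (276,136) to (281,252). Green is at (349,157), blue (362,188), yellow (330,221), tape (360,112), weight (430,178) and cup (375,267). I'll measure these next.

```bash
python3 - <<'E'
from h import *
im=cv2.imread("pics/t0.png"); hsv=cv2.cvtColor(im,cv2.COLOR_BGR2HSV)
print("pts",w("top",[[220,140],[274,137],[279,250],[224,255]],0.0).round(3).tolist())
print("mouth outer",w("top",[[276,136],[282,253]],0.0).round(3).tolist())
for n,u,z in [("tape",(360,112),.024),("weight",(430,178),.035),("cup",(375,267),.045)]:
    print(n,w("top",[u],z).round(3))
for n,u in [("g",(349,157)),("b",(362,188)),("y",(330,221))]:
    x,y=u; r=hsv[y-16:y+17,x-16:x+17]
    m=((r[:,:,2]<75)|((r[:,:,1]>50)&(r[:,:,2]>90))).astype(np.uint8)
    k,l,st,c=cv2.connectedComponentsWithStats(m); i=1+np.argmax(st[1:,4])
    pts=np.argwhere(l==i)[:,::-1]+[x-16,y-16]
    P=w("top",pts,.02)[:,:2]
    print(n,st[i],P.mean(0).round(4),cv2.minAreaRect((P*1000).astype(np.float32)))
E
python3 - <<'E'
import cv2
im=cv2.imread("pics/t0.png")[80:300,200:460]
cv2.imwrite("pics/c0.png",cv2.resize(im,None,fx=3,fy=2.7,interpolation=2)) if 0 else cv2.imwrite("pics/c0.png",cv2.resize(im,(709,600)))
E
```

```text
pts [[0.701, 0.234, 0.0], [0.704, 0.111, 0.0], [0.452, 0.104, 0.0], [0.444, 0.225, 0.0]]
mouth outer [[0.707, 0.107, 0.0], [0.446, 0.097, 0.0]]
tape [[ 0.749 -0.081  0.024]]
weight [[ 0.599 -0.224  0.035]]
cup [[ 0.416 -0.101  0.045]]
g [  5   6  22  22 119] [ 0.6454 -0.0518] ((649.3922119140625, -53.703041076660156), (35.824867248535156, 37.1384162902832), 32.455711364746094)
b [11 10 10 11 97] [ 0.5848 -0.0805] ((584.7685546875, -79.63577270507812), (19.40300750732422, 21.76534080505371), 88.23126220703125)
y [  9  10  13  12 102] [ 0.5147 -0.0075] ((515.2589111328125, -7.801614761352539), (21.254196166992188, 21.274892807006836), 43.603736877441406)
```

View pics/s0.png

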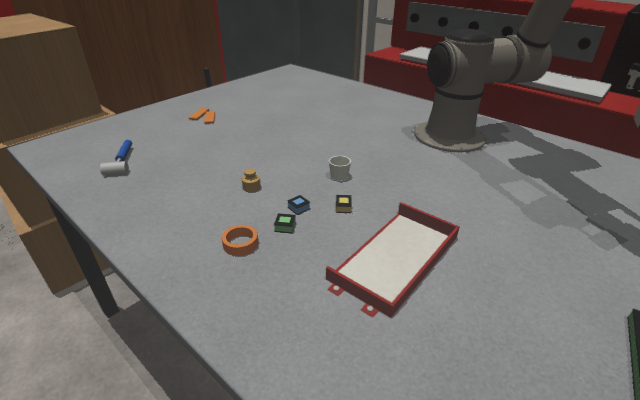

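The scene view agrees: all three offcuts lie flat, and the lanes to the mouth are clear. The body clears every bystander, so I'll shut the fingers and turn the jaw axis along world x. That makes a 38 mm wide brush that pushes along +y.

>>> move_arm(
  deltas=[
    {"x": -0.596,"y": -0.431,"z": 0.126,"wz": 67.1,"hand": 0},
    {"x": -0.596,"y": -0.431,"z": 0.126,"wz": 67.1,"hand": 0},
    {"x": -0.596,"y": -0.431,"z": 0.126,"wz": 67.1,"hand": 0},
    {"x": -0.596,"y": -0.431,"z": 0.126,"wz": 67.1,"hand": 0},
    {"x": -0.596,"y": -0.431,"z": 0.126,"wz": 67.1,"hand": 0},
    {"x": -0.596,"y": -0.431,"z": 0.126,"wz": 67.1,"hand": 0},
    {"x": -0.596,"y": -0.431,"z": 0.126,"wz": 67.1,"hand": 0},
    {"x": -0.596,"y": -0.431,"z": 0.126,"wz": 67.1,"hand": 0},
  ],
  grip_force=20,
)

```text
schema error: expected keys x, y, z, wx, wy, wz, hand
```

>>> move_arm(
  deltas=[
    {"x": -0.596,"y": -0.431,"z": 0.126,"wx": 0,"wy": 0,"wz": 67.1,"hand": 0},
    {"x": -0.596,"y": -0.431,"z": 0.126,"wx": 0,"wy": 0,"wz": 67.1,"hand": 0},
    {"x": -0.596,"y": -0.431,"z": 0.126,"wx": 0,"wy": 0,"wz": 67.1,"hand": 0},
    {"x": -0.596,"y": -0.431,"z": 0.126,"wx": 0,"wy": 0,"wz": 67.1,"hand": 0},
    {"x": -0.596,"y": -0.431,"z": 0.126,"wx": 0,"wy": 0,"wz": 67.1,"hand": 0},
    {"x": -0.596,"y": -0.431,"z": 0.126,"wx": 0,"wy": 0,"wz": 67.1,"hand": 0},
    {"x": -0.596,"y": -0.431,"z": 0.126,"wx": 0,"wy": 0,"wz": 67.1,"hand": 0},
    {"x": -0.596,"y": -0.431,"z": 0.126,"wx": 0,"wy": 0,"wz": 67.1,"hand": 0},
  ],
  grip_force=20,
)

```text
time: 1.1
tool_pos: [0.4605, 0.0603, 0.1419]
tool_rot: [3.142, -0.0, 1.57]
contact_force: [0.3, 1.4, -0.7]
opening: 0.0163
```

>>> move_arm(
  deltas=[
    {"x": -0.202,"y": 0.1245,"z": 0.08,"wx": 0,"wy": 0,"wz": 0,"hand": 0},
    {"x": -0.202,"y": 0.1245,"z": 0.08,"wx": 0,"wy": 0,"wz": 0,"hand": 0},
    {"x": -0.202,"y": 0.1245,"z": 0.08,"wx": 0,"wy": 0,"wz": 0,"hand": 0},
    {"x": -0.202,"y": 0.1245,"z": 0.08,"wx": 0,"wy": 0,"wz": 0,"hand": 0},
    {"x": -0.202,"y": 0.1245,"z": 0.08,"wx": 0,"wy": 0,"wz": 0,"hand": 0},
    {"x": -0.202,"y": 0.1245,"z": 0.08,"wx": 0,"wy": 0,"wz": 0,"hand": 0},
    {"x": -0.202,"y": 0.1245,"z": 0.08,"wx": 0,"wy": 0,"wz": 0,"hand": 0},
  ],
)

```text
time: 1.98
tool_pos: [0.584, -0.1387, 0.0628]
tool_rot: [3.141, -0.0, 1.572]
contact_force: [-0.5, 0.2, 0.0]
opening: 0.0004
```

Run:
```python
from h import *
print(monitor.observe()["tool_pos"]); snap("wrist","w1.png")
p=viewer.camera_params("wrist")
```

```text
[ 0.5839812  -0.13867828  0.06281088]
```

View pics/w1.png

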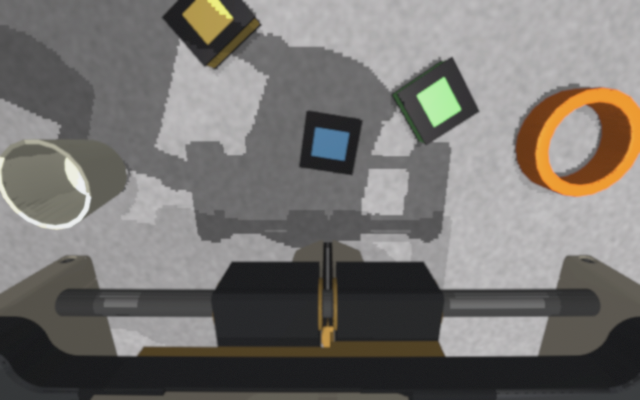

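The wrist view shows blue at (331,143) just ahead of the shut fingers, green at (436,101), yellow partly in frame at (211,20), and the tape and cup well to the sides.

Run:
```python
from h import *
print(w("wrist",[[331,143],[436,101],[212,16]],.02).round(4)); print(monitor.observe()["tool_pos"])
```

```text
[[ 0.5873 -0.0789  0.02  ]
 [ 0.6519 -0.0531  0.02  ]
 [ 0.5188 -0.0069  0.02  ]]
[ 0.58412701 -0.13867418  0.06301257]
```

>>> move_arm(
  deltas=[
    {"x": 0,"y": 0.002,"z": 0.03,"wx": 0,"wy": 0,"wz": 0,"hand": 0},
    {"x": 0,"y": 0.002,"z": 0.055,"wx": 0,"wy": 0,"wz": 0,"hand": 0},
    {"x": 0,"y": 0.002,"z": 0.055,"wx": 0,"wy": 0,"wz": 0,"hand": 0},
    {"x": 0.02,"y": 0.002,"z": 0.055,"wx": 0,"wy": 0,"wz": 0,"hand": 0},
    {"x": 0.04,"y": 0.002,"z": 0.055,"wx": 0,"wy": 0,"wz": 0,"hand": 0},
    {"x": 0.06,"y": 0.002,"z": 0.055,"wx": 0,"wy": 0,"wz": 0,"hand": 0},
    {"x": 0.08,"y": 0.002,"z": 0.055,"wx": 0,"wy": 0,"wz": 0,"hand": 0},
    {"x": 0.1,"y": 0.002,"z": 0.055,"wx": 0,"wy": 0,"wz": 0,"hand": 0},
  ],
)

```text
time: 3.02
tool_pos: [0.5863, -0.0382, 0.0075]
tool_rot: [3.141, -0.0, 1.571]
contact_force: [-0.8, 0.1, 0.2]
opening: 0.0003
```

Run:
```python
from h import *
print(monitor.observe()["tool_pos"]); snap("wrist","w2.png")
```

```text
[ 0.58632951 -0.03817626  0.0075158 ]
```

View pics/w2.png

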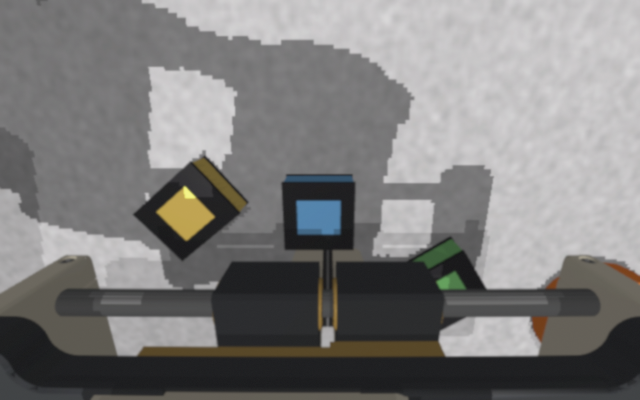

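Blue at (319,215) sits square and centred on the brush, and its neighbours are untouched. I'll continue into the bay.

>>> move_arm(
  deltas=[
    {"x": 0.022,"y": 0,"z": 0,"wx": 0,"wy": 0,"wz": 0,"hand": 0},
    {"x": 0.044,"y": 0,"z": 0,"wx": 0,"wy": 0,"wz": 0,"hand": 0},
    {"x": 0.066,"y": 0,"z": 0,"wx": 0,"wy": 0,"wz": 0,"hand": 0},
    {"x": 0.088,"y": 0,"z": 0,"wx": 0,"wy": 0,"wz": 0,"hand": 0},
    {"x": 0.11,"y": 0,"z": 0,"wx": 0,"wy": 0,"wz": 0,"hand": 0},
    {"x": 0.13,"y": 0,"z": 0,"wx": 0,"wy": 0,"wz": 0,"hand": 0},
    {"x": 0.148,"y": 0,"z": 0,"wx": 0,"wy": 0,"wz": 0,"hand": 0},
    {"x": 0.163,"y": 0,"z": 0,"wx": 0,"wy": 0,"wz": 0,"hand": 0},
  ],
)

```text
time: 4.08
tool_pos: [0.5862, 0.1244, 0.0073]
tool_rot: [-3.142, -0.0, 1.571]
contact_force: [-0.5, -0.9, -0.5]
opening: 0.0004
```

>>> move_arm(
  deltas=[
    {"x": 0,"y": 0,"z": 0,"wx": 0,"wy": 0,"wz": 0,"hand": 0},
    {"x": -0.02,"y": 0,"z": 0,"wx": 0,"wy": 0,"wz": 0,"hand": 0},
    {"x": -0.02,"y": 0,"z": -0.055,"wx": 0,"wy": 0,"wz": 0,"hand": 0},
    {"x": -0.08,"y": 0.03,"z": -0.055,"wx": 0,"wy": 0,"wz": 0,"hand": 0},
    {"x": -0.14,"y": 0.065,"z": -0.055,"wx": 0,"wy": 0,"wz": 0,"hand": 0},
    {"x": -0.2,"y": 0.065,"z": -0.055,"wx": 0,"wy": 0,"wz": 0,"hand": 0},
    {"x": -0.237,"y": 0.065,"z": -0.055,"wx": 0,"wy": 0,"wz": 0,"hand": 0},
    {"x": -0.237,"y": 0.065,"z": -0.055,"wx": 0,"wy": 0,"wz": 0,"hand": 0},
  ],
)

```text
time: 5.08
tool_pos: [0.6503, -0.1201, 0.062]
tool_rot: [-3.141, 0.001, 1.564]
contact_force: [0.5, -0.2, 0.1]
opening: 0.0007
```

Run:
```python
from h import *
print(monitor.observe()["tool_pos"]); snap("wrist","w3.png")
```

```text
[ 0.65033949 -0.12010053  0.06202438]
```

View pics/w3.png

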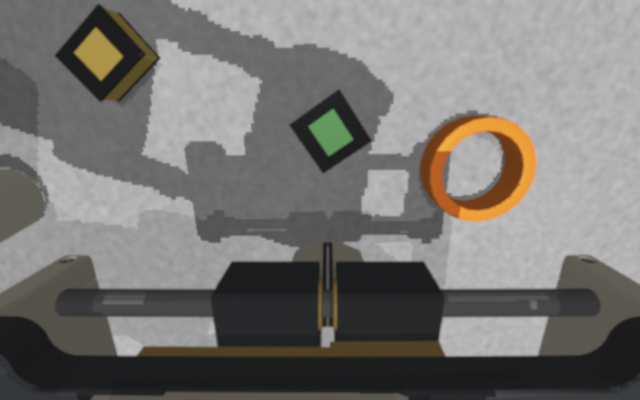

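Green is at (331,131), rotated about 36° and centred ahead of the fingers. The tape is clear on the right. I'll sweep green with the brush 2 mm further right.

>>> move_arm(
  deltas=[
    {"x": 0,"y": 0.002,"z": 0.03,"wx": 0,"wy": 0,"wz": 0,"hand": 0},
    {"x": 0,"y": 0.002,"z": 0.055,"wx": 0,"wy": 0,"wz": 0,"hand": 0},
    {"x": 0,"y": 0.002,"z": 0.055,"wx": 0,"wy": 0,"wz": 0,"hand": 0},
    {"x": 0.018,"y": 0.002,"z": 0.055,"wx": 0,"wy": 0,"wz": 0,"hand": 0},
    {"x": 0.035,"y": 0.002,"z": 0.055,"wx": 0,"wy": 0,"wz": 0,"hand": 0},
    {"x": 0.05,"y": 0.002,"z": 0.055,"wx": 0,"wy": 0,"wz": 0,"hand": 0},
    {"x": 0.065,"y": 0.002,"z": 0.055,"wx": 0,"wy": 0,"wz": 0,"hand": 0},
    {"x": 0.08,"y": 0.002,"z": 0.055,"wx": 0,"wy": 0,"wz": 0,"hand": 0},
  ],
)

```text
time: 6.12
tool_pos: [0.6533, -0.0326, 0.0075]
tool_rot: [3.141, -0.0, 1.571]
contact_force: [0.2, -0.2, -0.1]
opening: 0.0005
```

Run:
```python
from h import *
print(monitor.observe()["tool_pos"]); snap("wrist","w4.png")
```

```text
[ 0.65332419 -0.03259764  0.00751068]
```

View pics/w4.png

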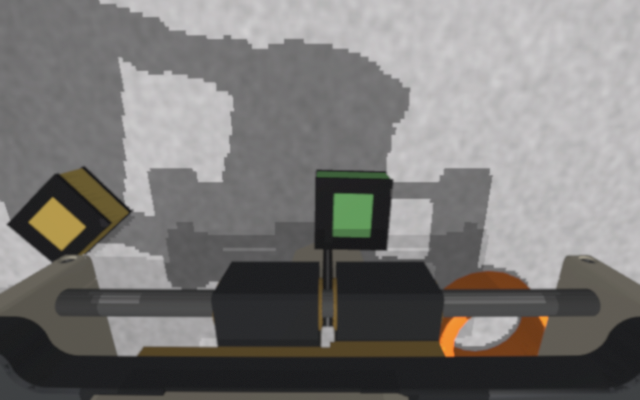

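Green has squared up at (353,213), but sits about 13 mm right of the brush centre. I'll back off, recentre behind it, and push on.

>>> move_arm(
  deltas=[
    {"x": -0.01,"y": 0,"z": 0,"wx": 0,"wy": 0,"wz": 0,"hand": 0},
    {"x": -0.01,"y": 0.012,"z": 0,"wx": 0,"wy": 0,"wz": 0,"hand": 0},
    {"x": -0.01,"y": 0.012,"z": 0,"wx": 0,"wy": 0,"wz": 0,"hand": 0},
    {"x": 0.005,"y": 0.012,"z": 0,"wx": 0,"wy": 0,"wz": 0,"hand": 0},
    {"x": 0.025,"y": 0.012,"z": 0,"wx": 0,"wy": 0,"wz": 0,"hand": 0},
    {"x": 0.045,"y": 0.011,"z": 0,"wx": 0,"wy": 0,"wz": 0,"hand": 0},
    {"x": 0.065,"y": 0.01,"z": 0,"wx": 0,"wy": 0,"wz": 0,"hand": 0},
    {"x": 0.085,"y": 0.009,"z": 0,"wx": 0,"wy": 0,"wz": 0,"hand": 0},
  ],
)

```text
time: 7.18
tool_pos: [0.6621, 0.0531, 0.0074]
tool_rot: [3.142, -0.0, 1.571]
contact_force: [-0.6, -0.1, -0.1]
opening: 0.0006
```

Run:
```python
from h import *
print(monitor.observe()["tool_pos"]); snap("wrist","w5.png")
```

```text
[0.66208238 0.05306771 0.00737116]
```

View pics/w5.png

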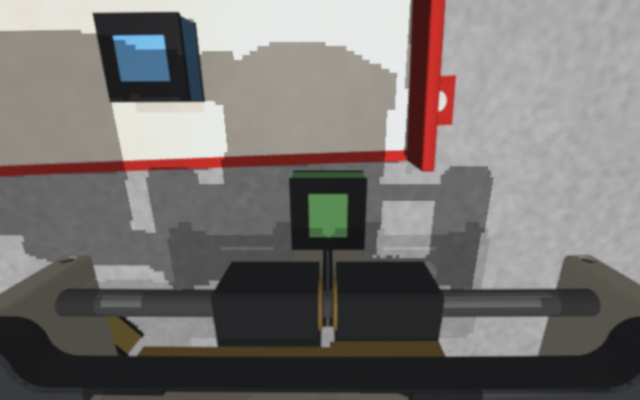

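Green is centred at (328,213), well left of the fence end at (425,165). Blue sits wholly past the mouth line. I'll finish green, then go to yellow.

>>> move_arm(
  deltas=[
    {"x": 0.02,"y": -0.001,"z": 0,"wx": 0,"wy": 0,"wz": 0,"hand": 0},
    {"x": 0.038,"y": -0.002,"z": 0,"wx": 0,"wy": 0,"wz": 0,"hand": 0},
    {"x": 0.055,"y": -0.003,"z": 0,"wx": 0,"wy": 0,"wz": 0,"hand": 0},
    {"x": 0.068,"y": -0.003,"z": 0,"wx": 0,"wy": 0,"wz": 0,"hand": 0},
    {"x": 0.075,"y": -0.003,"z": 0,"wx": 0,"wy": 0,"wz": 0,"hand": 0},
    {"x": 0.075,"y": -0.003,"z": 0,"wx": 0,"wy": 0,"wz": 0,"hand": 0},
    {"x": 0.055,"y": -0.003,"z": 0,"wx": 0,"wy": 0,"wz": 0,"hand": 0},
    {"x": 0.055,"y": -0.003,"z": -0.055,"wx": 0,"wy": 0,"wz": 0,"hand": 0},
  ],
)

```text
time: 8.22
tool_pos: [0.6562, 0.1027, 0.058]
tool_rot: [-3.131, 0.001, 1.568]
contact_force: [0.7, 0.2, 0.9]
opening: 0.0004
```

>>> move_arm(
  deltas=[
    {"x": -0.04,"y": -0.03,"z": 0,"wx": 0,"wy": 0,"wz": 0,"hand": 0},
    {"x": -0.08,"y": -0.06,"z": 0,"wx": 0,"wy": 0,"wz": 0,"hand": 0},
    {"x": -0.12,"y": -0.09,"z": 0,"wx": 0,"wy": 0,"wz": 0,"hand": 0},
    {"x": -0.16,"y": -0.12,"z": 0,"wx": 0,"wy": 0,"wz": 0,"hand": 0},
    {"x": -0.18,"y": -0.14,"z": 0,"wx": 0,"wy": 0,"wz": 0,"hand": 0},
    {"x": -0.18,"y": -0.14,"z": 0,"wx": 0,"wy": 0,"wz": 0,"hand": 0},
    {"x": -0.18,"y": -0.14,"z": 0,"wx": 0,"wy": 0,"wz": 0,"hand": 0},
  ],
)

```text
time: 9.1
tool_pos: [0.5198, -0.0745, 0.0625]
tool_rot: [3.141, 0.0, 1.569]
contact_force: [0.5, -0.8, -0.4]
opening: 0.0003
```

Run:
```python
from h import *
print(monitor.observe()["tool_pos"]); snap("wrist","w6.png")
```

```text
[ 0.51976603 -0.07453794  0.06254399]
```

View pics/w6.png

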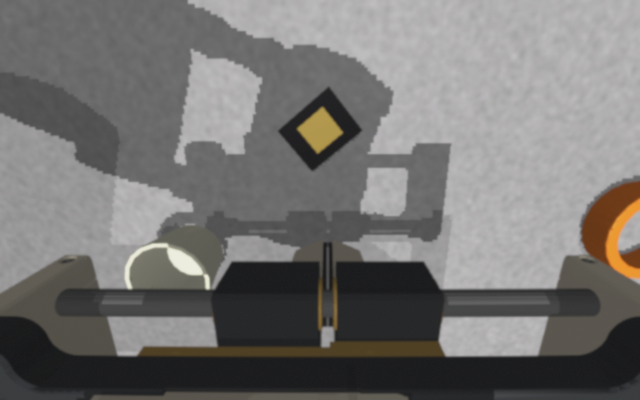

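Yellow is at (320,129), about 45° round, with its near corner at (313,170). It should roll to the right, as green did. The cup is clear on the left, so I'll shift the brush 4 mm right and sweep.

>>> move_arm(
  deltas=[
    {"x": 0,"y": 0.004,"z": 0.03,"wx": 0,"wy": 0,"wz": 0,"hand": 0},
    {"x": 0,"y": 0.004,"z": 0.055,"wx": 0,"wy": 0,"wz": 0,"hand": 0},
    {"x": 0,"y": 0.004,"z": 0.055,"wx": 0,"wy": 0,"wz": 0,"hand": 0},
    {"x": 0.018,"y": 0.004,"z": 0.055,"wx": 0,"wy": 0,"wz": 0,"hand": 0},
    {"x": 0.035,"y": 0.004,"z": 0.055,"wx": 0,"wy": 0,"wz": 0,"hand": 0},
    {"x": 0.05,"y": 0.004,"z": 0.055,"wx": 0,"wy": 0,"wz": 0,"hand": 0},
    {"x": 0.065,"y": 0.004,"z": 0.055,"wx": 0,"wy": 0,"wz": 0,"hand": 0},
    {"x": 0.08,"y": 0.004,"z": 0.055,"wx": 0,"wy": 0,"wz": 0,"hand": 0},
  ],
)

```text
time: 10.15
tool_pos: [0.5234, 0.0074, 0.0075]
tool_rot: [3.141, -0.0, 1.571]
contact_force: [0.3, 0.1, 1.1]
opening: 0.0006
```

Run:
```python
from h import *
print(monitor.observe()["tool_pos"]); snap("wrist","w7.png")
```

```text
[0.52335181 0.00737111 0.00754058]
```

View pics/w7.png

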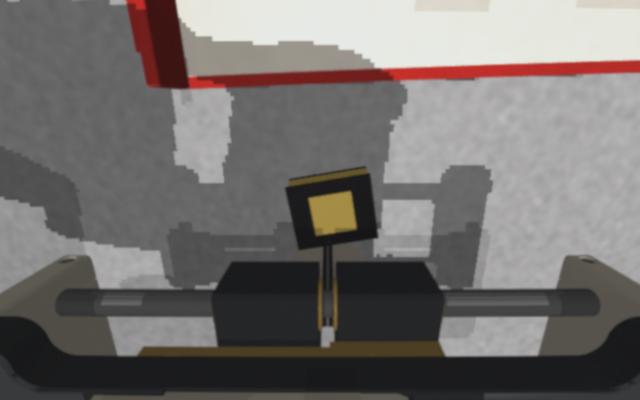

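Yellow at (332,210) has nearly squared up and is centred. The bay mouth lies ahead and the left fence end at (165,85) is clear. I'll push it in, then retreat up.

>>> move_arm(
  deltas=[
    {"x": 0.018,"y": 0,"z": 0,"wx": 0,"wy": 0,"wz": 0,"hand": 0},
    {"x": 0.036,"y": 0,"z": 0,"wx": 0,"wy": 0,"wz": 0,"hand": 0},
    {"x": 0.054,"y": 0,"z": 0,"wx": 0,"wy": 0,"wz": 0,"hand": 0},
    {"x": 0.072,"y": 0,"z": 0,"wx": 0,"wy": 0,"wz": 0,"hand": 0},
    {"x": 0.09,"y": 0,"z": 0,"wx": 0,"wy": 0,"wz": 0,"hand": 0},
    {"x": 0.105,"y": 0,"z": 0,"wx": 0,"wy": 0,"wz": 0,"hand": 0},
    {"x": 0.115,"y": 0,"z": 0,"wx": 0,"wy": 0,"wz": 0,"hand": 0},
    {"x": 0.12,"y": 0,"z": 0,"wx": 0,"wy": 0,"wz": 0,"hand": 0},
  ],
)

```text
time: 11.2
tool_pos: [0.5233, 0.1268, 0.0073]
tool_rot: [3.141, 0.0, 1.571]
contact_force: [-0.0, -0.1, 0.0]
opening: 0.0004
```

>>> move_arm(
  deltas=[
    {"x": 0,"y": 0,"z": 0,"wx": 0,"wy": 0,"wz": 0,"hand": 0},
    {"x": -0.025,"y": 0,"z": 0,"wx": 0,"wy": 0,"wz": 0,"hand": 0},
    {"x": -0.025,"y": 0,"z": -0.05,"wx": 0,"wy": 0,"wz": 0,"hand": 0},
    {"x": -0.04,"y": 0,"z": -0.1,"wx": 0,"wy": 0,"wz": 0,"hand": 0},
    {"x": -0.04,"y": 0.02,"z": -0.15,"wx": 0,"wy": 0,"wz": 0,"hand": 0},
    {"x": -0.04,"y": 0.05,"z": -0.2,"wx": 0,"wy": 0,"wz": 0,"hand": 0},
    {"x": -0.04,"y": 0.05,"z": -0.2,"wx": 0,"wy": 0,"wz": 0,"hand": 0},
    {"x": -0.04,"y": 0.05,"z": -0.2,"wx": 0,"wy": 0,"wz": 0,"hand": 0},
  ],
)

```text
time: 12.2
tool_pos: [0.5725, 0.0857, 0.2064]
tool_rot: [-3.14, -0.0, 1.57]
contact_force: [-0.9, 0.9, -0.4]
opening: 0.0001
```

Run:
```python
from h import *
s=monitor.observe();print(s["tool_pos"],s["contact_force"],np.abs(s["qvel"]).max()); a=snap("wrist","w8.png"); b=snap("top","t1.png")
cv2.imwrite("pics/c8.png",cv2.vconcat([a,b])[:,:,::-1][:,:].copy()) 
c=cv2.resize(b[80:300,180:460],(560,440)); 
cv2.imwrite("pics/c8.png",np.vstack([cv2.resize(a,(480,300)),cv2.resize(b[80:270,180:484],(480,300))])[:,:,::-1])
```

```text
[0.57247469 0.08570509 0.20637667] [-0.86677401  0.94797461 -0.39792585] 0.03130344584421933
```

View pics/c8.png

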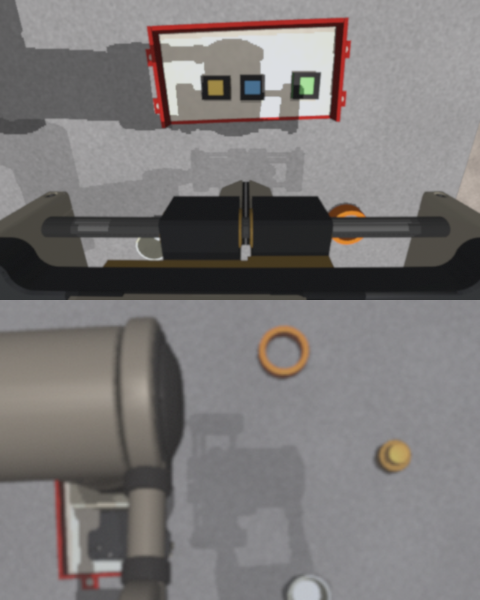

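All three lie flat and well inside the mouth line: yellow at (215,88), blue at (252,88) and green at (306,85). The tape, weight and cup look unmoved. I'll check the numbers before handing in.

Run:
```python
from h import *
P=w("wrist",[[287,116],[337,117],[408,113]],.02)[:,:2]; M=w("wrist",[[224,168],[447,157]],0)[:,:2]
e=(M[1]-M[0])/np.linalg.norm(M[1]-M[0]); n=np.array([-e[1],e[0]])
print("past mouth",((P-M[0])@n).round(3),"along",((P-M[0])@e).round(3),"len",np.linalg.norm(M[1]-M[0]).round(3))
a=cv2.cvtColor(cv2.imread("pics/t0.png"),7-1);b=cv2.cvtColor(cv2.imread("pics/t1.png"),6)
for k,(x,y) in dict(tape=(360,112),weight=(430,178),cup=(375,267)).items():
    r=cv2.matchTemplate(b[y-30:y+31,x-30:x+31],a[y-20:y+21,x-20:x+21],cv2.TM_CCOEFF_NORMED);print(k,cv2.minMaxLoc(r)[1::2],"(10,10)=unmoved")
```

```text
past mouth [0.056 0.053 0.053] along [0.083 0.137 0.212] len 0.265
tape (0.9976570010185242, (10, 10)) (10,10)=unmoved
weight (0.9969844222068787, (10, 10)) (10,10)=unmoved
cup (0.9658207893371582, (10, 10)) (10,10)=unmoved
```

```bash
python3 -c "
from cell import robot
robot.hand_in()"
```

```text
the job is handed in; nothing more can be done
```

The job is handed in. I swept blue, then green, then yellow into the scrap bay with the shut fingers as a brush, using about 12 s of the 50 s allowed. Nothing was gripped or lifted.

- **Offcuts:** the last wrist picture shows all three lying flat and wholly inside. Their centres are about 53–56 mm past the mouth line, where 20 mm is needed, and well clear of the side fences.
- **Bystanders:** comparing the top pictures from before and after, the tape roll, weight and cup show no shift, to the nearest pixel (about 2 mm).
- **Robot:** the tool was clear of everything at about 0.2 m up, and the force readings at the end of each move were around 1 N.
- **Failed or disagreeing checks:** none failed. The mouth line measured 265 mm against the stated 250 mm because I picked its ends on the outside of the fences. The arm hid part of the bay from the top camera at the end, so the offcut positions come from the wrist camera alone.

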